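Turn the top board of the button sample binder

TASK

Turn the button sample binder on to its next board for a customer, using only your fingertips: first push the flat tin of pins along the counter, well clear of the top board's tab, then lift the top board from under its tab and swing it over the rings, without flinging it, and press it down flat on the left-hand pile. Touch lightly and do not pinch the tab; the tin is slid, never lifted or tipped. Only the top board turns, and everything else on the counter stays where it is.

Things in the scene. Friction and masses are not known exactly. Their poses are not given: they have to be found in the camera images.
- binder: Open ring binder of rigid grey button sample boards with dark cloth covers (212 x 262 x 3 mm), fixed to the counter. Origin on the counter under the middle of the spine; x runs along the spine (away from the robot at yaw 0), y points left to the turned pile. Right pile (-y): top board, next board, more boards, each 4 mm thick, 200 mm along the spine, outer edge 125 mm from the spine.
- ring_centre (a point): Centre of the middle one of three steel rings (20 mm radius, at binder x = -70, 0 and 70 mm), 34 mm above the counter over the binder's origin; the line through the ring centres, along binder x, is the hinge of the boards. The rings reach 56 mm above the counter.
- left_pile (a point): Middle of the upper surface of the left pile of turned boards (plain backs up), 28.5 mm above the counter, 68 mm left of the spine. The top board comes to rest just above it, its upper face 36 mm above the counter.
- top_leaf (a joint): Angle (rad) of the top board (rows of small shirt buttons) about the rings' centre line: 0 = on the right pile, pi/2 = standing up, pi = flat on the left pile, its stop. Its holes fit the rings tightly (0.11 N m of friction; the 0.11 kg board's weight makes at most 0.08 N m), so it stays at whatever angle it is left and has to be taken all the way down.
- tab_tip (a point): Middle of the outer edge of the top board's thumb tab, half way through its 4 mm (moves with the board). The tab is 46 mm wide, centred at binder x = -64 mm, and juts 22 mm past the pile, 147 mm from the spine. Its underside lies 32 mm above the counter with nothing fixed beneath: a fingertip leaning over by about 45 degrees gets under it. The middle and far tabs belong to lower boards.
- tab_label (a point): Middle of the pale label sleeve (rigid, also called top_leaf_c2) on the upper face of the top board's tab, 36 x 16 x 1.2 mm, 3 mm in from the tab's end. It is not to be pressed from above (no pinching the tab) while the board is being raised; on the left pile it faces down.
- next_leaf (a joint): Angle of the next board (large coat buttons), hinged and stiff in the same way, 7.5 mm under the top board; its tab is centred at binder x = 0, underside 24.5 mm above the counter. It must stay at 0. The tab at the far end (x = 64 mm) belongs to a fixed board; its underside is only 17 mm high, lower than the tin, so keep the tin out from under it.
- pin_tin: Flat tin of pins, 60 x 87 x 22 mm, lid shut, 50 to 105 g, loose on the counter, close against the end of the top board's tab so that no finger gets under it. Origin at the centre of its underside, long side (87 mm) along its own y axis, which lies roughly along the spine at the start.
- stapler: Bystander: black desk stapler, 38 x 150 x 52 mm, right of the binder. Origin at the centre of its underside.
- spool_grey: Bystander: grey thread spool standing behind the binder, 26 mm wide, 36 mm high. Origin at the centre of its underside.
- spool_navy: Bystander: navy thread spool standing behind the binder, 29 mm wide, 40 mm high. Origin at the centre of its underside.
- card_reader: Bystander: handheld card terminal lying face up left of the binder, in front of the receipt printer, 150 x 72 x 24 mm. Origin at the centre of its underside.
- spool_red: Bystander: red thread spool standing behind the binder, 29 mm wide, 40 mm high. Origin at the centre of its underside.
Mind the look-alikes: they are no part of the job. Several things look just like the pin_tin: the one meant starts farthest to the robot's left.

How it is judged:
By the outcome, as a careful person would: the job done as asked, in the order asked, and still so for the second after the job is handed in, with the robot touching nothing.
It also fails if it takes over 51 s, if anything falls off the work surface, if the arm or the gripper's body presses on something with over 40 N, if the wrist force passes 120 N, or if a joint passes its speed limit or range.

ROBOT

A 6-joint arm with a two-finger parallel gripper is mounted at the origin on a cart in front of the work surface, level with it; the furniture and walls round the work are solid. World frame = base frame: x ahead of the robot, y to its left, z up, the work surface at z = 0. Lengths are in m, angles in rad, forces in N, time in s.
With the tool pointing down it reaches from about 0.35 to 0.975 m from the base axis. Payload 4.9 kg.
Tool frame: the origin (TCP) lies at the very end of the fingers, on their centre line; the grasp point (between the pads) lies 19 mm behind it; z points along the fingers, y is the line along which they close (so a half turn about z gives the same grasp; the last joint's range is limited). The gripper opens to 85 mm and grips with 20 to 120 N. Pads are 22 mm wide; open, the fingers measure 114 mm over their backs; the gripper's body (76 mm by 85 mm) begins 54 mm behind the grasp point. The pads swing forward as they close: fully open they stand 13 mm farther back than shut.
Start: joints at [-1.277, 0.053, 1.613, -0, 1.476, -0.119], TCP at [0.251, -0.572, 0.231] pointing down, gripper open.
Joint ranges: [-3.01, 3.01], [-1.01, 2.22], [0.06, 2.58], [-1.02, 4.17], [0.09, 2.62], [-3.14, 3.14]. Speed limits (rad/s): [2.57, 2.57, 3.14, 3.14, 3.14, 3.14].

INTERFACE

Orientations are given as a unit quaternion [w, x, y, z].
In Python, from plant import manip, vision, order gives the robot as it stands.
- The arm moves only by the tool play_rows, never from a script. Its argument "steps" is a list that holds one entry, the list of rows, each a list of 6 numbers: the shift along the tool's x, y, z in mm, then the turn, a rotation vector about the tool's x, y, z in degrees. A call has 1 to 12 rows; each row is the pose to reach, as a shift and turn from the pose commanded when the call began, along the tool's axes at that moment; what a row does not reach only later rows make up. A row lasts 1/12 s, in which the tool goes at most 41.7 mm and 7.16 degrees, less where a joint would pass 70% of its speed; a pose out of reach is approached as far as the arm can. A call with a gripper value outside its range is refused whole. "claw" is the gripper's target within -1 to 1 (fully open at 1, half-way at 0, shut at -1), set as the call begins (left out, the last holds). The fingers move at their own pace and stop on an object; the grip force is fixed at half the most. Time passes only in rows, so rows that repeat a pose let the fingers close. It gives the time, the measured TCP pose, the force, the opening and the grip force at its end, in the units of the state.
- manip.state(): the state, without advancing time (a new reading comes with each control period).
- vision.grab_frame(name): name is "side" or "top"; returns (picture, depth): 480x640x3 uint8, blue, green, red; 480x640 float32, m along the optical axis (not along the pixel's ray), 0 where there is no reading.
- vision.camera_info(name): a dict with "K" (3x3 intrinsics, pixels), "eye" and "orientation" of the camera in the world. Camera axes: x right, y down, z forward; pixel columns grow to the right and rows downward; lengths in m; the calibration is good to about 2 mm. A picture is of the moment at which its call begins. camera_info takes no time and is no camera call.
- order.job_done(): hands the job in; it is judged then, once.
The state is a dict: "time": time; "joint_pos": joint angles; "joint_vel": joint speeds; "joint_efforts": joint torques, N m; "tool_pos": TCP position; "tool_rot": TCP orientation; "contact_force": force on the tool from outside, world axes, zero at the start; "ft_torque": the same for the moment, N m; "gripper_width": opening from 0.0 (shut) to 1.0 (fully open); "grasp_force": force on a finger pad.
Only numpy, scipy, OpenCV 4.12 (cv2) and the standard library are available. Lean on these libraries where they do the work, as an engineer would, in place of code of your own. Each camera call takes 0.05 s, during which the arm holds its last target. There are 200 camera calls.

## Working session

There is one attempt and no reset: what is moved stays moved. The work goes in short steps, Python scripts to look and compute and a tool call to move; the robot and the scene stay as the last step left them, time stands still between calls to the robot, and variables do not carry over. Pictures are saved under pics/ and viewed, at most 10 in all, crops included, and the job is handed in when it is done.

Besides the shell and the picture viewer there is one more tool, called as a command line: name --argument value ..., lists and objects as JSON in quotes. play_rows: Moves the arm, as the interface text tells. Its arguments: {"type":"object","properties":{"steps":{"type":"array"},"claw":{"type":"number"}},"required":["steps"]}

```bash
ls; mkdir -p pics; cat > h.py <<'E'
import numpy as np, cv2
from scipy.spatial.transform import Rotation as R
from plant import manip, vision, order
def q2R(q): return R.from_quat([q[1],q[2],q[3],q[0]]).as_matrix()
def cam(n):
    c=vision.camera_info(n); return np.array(c["K"]),np.array(c["eye"]),q2R(c["orientation"])
def ray(n,u,v,z):
    K,e,r=cam(n); d=r@np.linalg.solve(K,[u,v,1.]); return e+d*(z-e[2])/d[2]
def cloud(n,D):
    K,e,r=cam(n); v,u=np.indices(D.shape); p=np.stack([(u-K[0,2])/K[0,0]*D,(v-K[1,2])/K[1,1]*D,D],-1); return p@r.T+e
def proj(n,p):
    K,e,r=cam(n); q=K@(r.T@(np.array(p)-e)); return q[:2]/q[2]
E
python3 - <<'E'
from h import *
for n in("top","side"):
    I,D=vision.grab_frame(n); cv2.imwrite(f"pics/{n}0.png",I); np.save(f"pics/{n}0.npy",D); print(n,vision.camera_info(n))
print(manip.state())
E
```

```text
pics
top {'K': array([[624.4170054 ,   0.        , 325.14850263],
       [  0.        , 624.4170054 , 236.00060878],
       [  0.        ,   0.        ,   1.        ]]), 'eye': array([-0.32628804,  0.04669129,  1.65855103]), 'orientation': array([ 0.16847737, -0.62247577,  0.74054036, -0.18904835])}
side {'K': array([[618.65102818,   0.        , 323.7454816 ],
       [  0.        , 618.65102818, 234.11372935],
       [  0.        ,   0.        ,   1.        ]]), 'eye': array([-0.47308723, -0.10715705,  1.3783812 ]), 'orientation': array([-0.22388002,  0.68662013, -0.65391925,  0.22543323])}
{'time': 0.1, 'joint_pos': array([-1.27697273e+00,  5.33111037e-02,  1.61412958e+00,  3.25669299e-05,
        1.47601019e+00, -1.18987672e-01]), 'joint_vel': array([ 0.00115298, -0.00153052, -0.00278128,  0.0011151 , -0.0002183 ,
        0.00288435]), 'joint_efforts': array([ 9.84356848e-04, -3.94899809e+01, -3.71363711e+01, -1.27990024e-04,
        3.88400542e-03,  4.40502205e-06]), 'tool_pos': array([ 0.25059558, -0.57195726,  0.23018959]), 'tool_rot': array([-9.26975335e-04,  9.78773772e-01,  2.04941550e-01, -6.49702844e-05]), 'contact_force': array([ 1.12076121,  0.64908859, -0.46540137]), 'ft_torque': array([ 0.00751631,  0.01522299, -0.01940199]), 'grasp_force': 0.0, 'gripper_width': 0.9953372008712208}
```

View pics/top0.png

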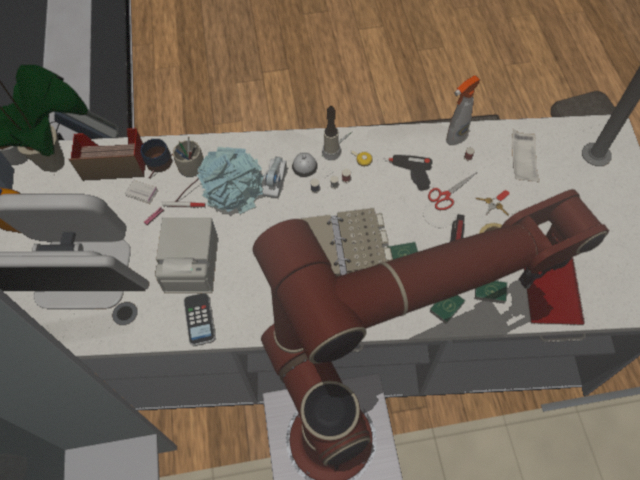

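View pics/side0.png

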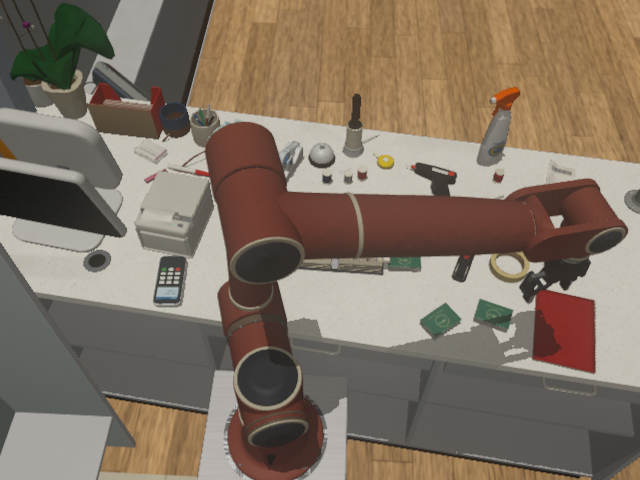

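The arm hides most of the binder. The green tin is at about (403,252) in the top view, and the look-alikes are at (447,307) and (490,291). I'll work out where things are before swinging the arm clear.

```bash
python3 - <<'E'
from h import *
for nm,u,v in [("lamp",597,155),("tin",403,252),("tinB",447,307),("tinC",490,291),("binder far R",380,210),("stapler",457,228),("reader",199,318),("printer",186,255),("bell",304,163),("folder",555,290),("spool",335,183),("spraybottle",461,130)]:
    print(nm,ray("top",u,v,0.02).round(3))
D=np.load("pics/top0.npy"); P=cloud("top",D); print(P[60:130:10,612].round(2), P[250,403])
print(q2R(manip.state()["tool_rot"]).round(3))
E
```

```text
lamp [ 0.726 -0.998  0.02 ]
tin [ 0.491 -0.303  0.02 ]
tinB [ 0.298 -0.385  0.02 ]
tinC [ 0.325 -0.519  0.02 ]
binder far R [ 0.646 -0.267  0.02 ]
stapler [ 0.542 -0.482  0.02 ]
reader [0.387 0.308 0.02 ]
printer [0.594 0.332 0.02 ]
bell [ 0.863 -0.064  0.02 ]
folder [ 0.295 -0.702  0.02 ]
spool [ 0.769 -0.148  0.02 ]
spraybottle [ 0.903 -0.596  0.02 ]
[[ 1.97 -1.95 -0.96]
 [ 1.89 -1.92 -0.95]
 [ 1.83 -1.9  -0.96]
 [ 1.76 -1.87 -0.96]
 [ 1.67 -1.82 -0.93]
 [ 1.4  -1.6  -0.66]
 [ 0.73 -0.98  0.19]] [ 0.49754159 -0.30475771  0.01983167]
[[ 0.916  0.401 -0.001]
 [ 0.401 -0.916  0.002]
 [ 0.    -0.002 -1.   ]]
```

play_rows --steps '[[[-50,54,0,0,0,0],[-100,108,0,0,0,0],[-150,162,0,0,0,0],[-204,216,0,0,0,0],[-204,216,0,0,0,0],[-204,216,0,0,0,0],[-204,216,0,0,0,0],[-204,216,0,0,0,0],[-204,216,0,0,0,0],[-204,216,0,0,0,0]]]' --claw -1

```text
time: 0.93
tool_pos: [0.1505, -0.8518, 0.2297]
tool_rot: [-0.001, 0.979, 0.205, 0.0]
contact_force: [0.9, 0.1, 0.9]
gripper_width: -0.005
grasp_force: 0.0
```

```bash
python3 - <<'E'
from h import *
for n in("top","side"):
    I,D=vision.grab_frame(n); cv2.imwrite(f"pics/{n}1.png",I); np.save(f"pics/{n}1.npy",D)
I=cv2.imread("pics/top1.png"); J=cv2.imread("pics/side1.png")
cv2.imwrite("pics/topc1.png",cv2.resize(I[150:330,250:490],(800,600),interpolation=cv2.INTER_CUBIC))
cv2.imwrite("pics/sidec1.png",cv2.resize(J[150:345,250:510],(800,600),interpolation=cv2.INTER_CUBIC))
s=manip.state();print(s["tool_pos"],s["joint_pos"],s["time"])
E
```

```text
[ 0.15154358 -0.85127685  0.23224458] [-1.48064072e+00  6.21628981e-01  9.11866924e-01  3.03124655e-04
  1.60773673e+00 -3.23698405e-01] 1.0333
```

View pics/topc1.png

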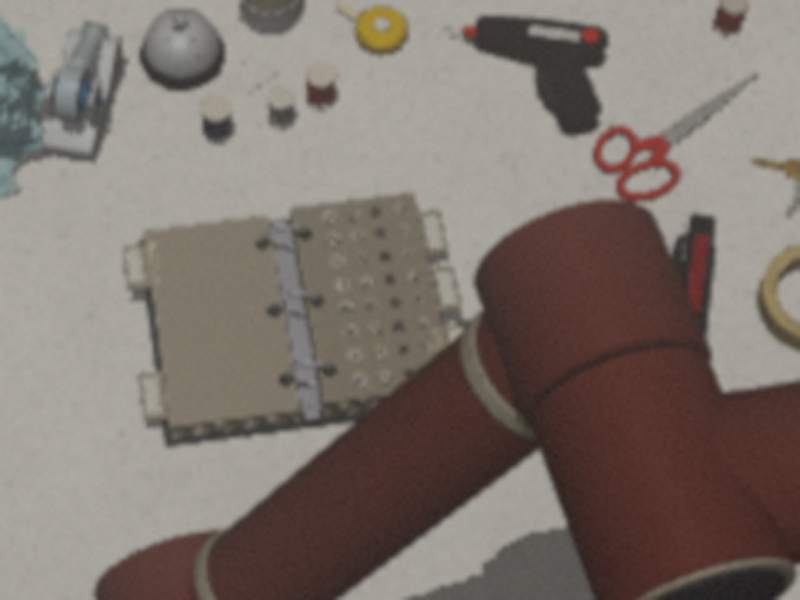

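View pics/sidec1.png

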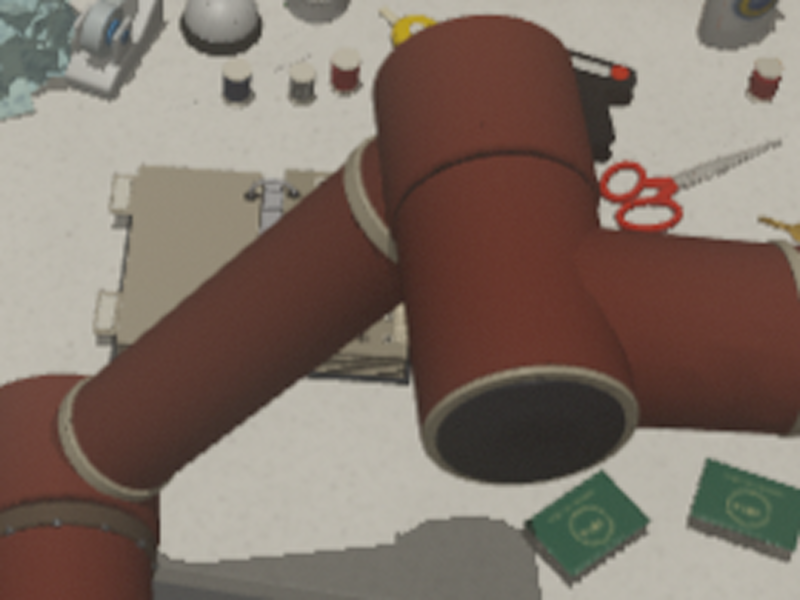

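Top view: the binder is visible apart from its near-right corner, with the spine running from about (333,216) to (343,274) in full-image pixels. The arm hides the tab and the tin, so I'll swing it further back.

play_rows --steps '[[[-38,-20,0,0,0,0],[-76,-40,0,0,0,0],[-114,-60,0,0,0,0],[-152,-80,0,0,0,0],[-190,-100,0,0,0,0],[-228,-120,0,0,0,0],[-266,-140,0,0,0,0],[-304,-160,0,0,0,0],[-342,-180,0,0,0,0],[-380,-200,0,0,0,0],[-380,-200,0,0,0,0],[-380,-200,0,0,0,0]]]'

```text
time: 2.03
tool_pos: [-0.2813, -0.8198, 0.2328]
tool_rot: [0.0, 0.979, 0.203, -0.001]
contact_force: [0.6, -0.3, -0.0]
gripper_width: 0.001
grasp_force: 0.0
```

```bash
python3 - <<'E'
from h import *
for n in("top","side"):
    I,D=vision.grab_frame(n); cv2.imwrite(f"pics/{n}2.png",I); np.save(f"pics/{n}2.npy",D)
I=cv2.imread("pics/top2.png"); J=cv2.imread("pics/side2.png")
a=cv2.resize(I[190:320,280:480],(800,520),interpolation=cv2.INTER_CUBIC)
cv2.imwrite("pics/topc2.png",a)
s=manip.state();print(s["tool_pos"],s["joint_pos"],s["time"])
E
```

```text
[-0.2765865  -0.82117033  0.23268644] [-1.98171602e+00  6.25964006e-01  9.05050587e-01  9.19881482e-04
  1.60967647e+00 -8.24128040e-01] 2.1333
```

View pics/topc2.png

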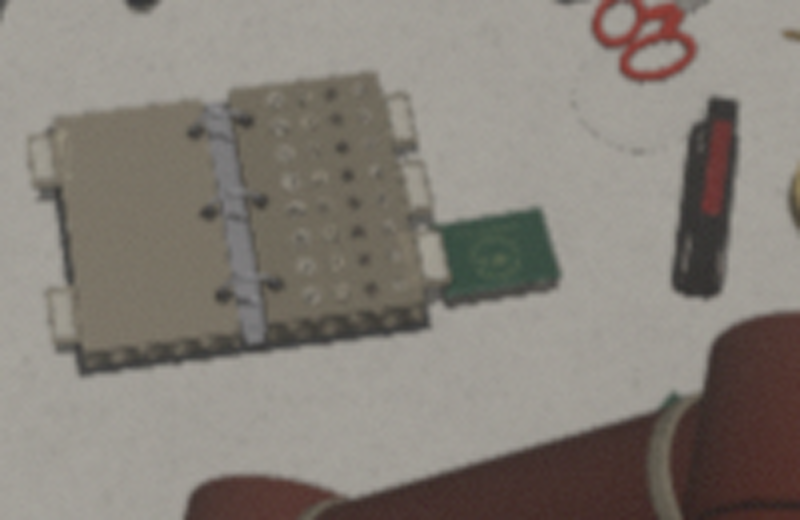

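Crop of the top view (crop pixels, 4x from (280,190)): the tin is at about (440-558, 208-300), hard against the right end of the near tab at (432,255). The spine runs (217,105)-(252,340) and the stapler is at (705,200). Next I'll measure by colour masks.

```bash
python3 - <<'E'
from h import *
I=cv2.imread("pics/top2.png"); D=np.load("pics/top2.npy"); H=cv2.cvtColor(I,cv2.COLOR_BGR2HSV)
def rect(n,m,z,name):
    cs,_=cv2.findContours(m,cv2.RETR_EXTERNAL,cv2.CHAIN_APPROX_NONE); c=max(cs,key=cv2.contourArea)[:,0]
    P=np.array([ray(n,u,v,z)[:2] for u,v in c]); (cx,cy),s,a=cv2.minAreaRect((P*1000).astype(np.float32))
    print(name,n,round(cx,1),round(cy,1),np.round(s,1),round(a,1)); print(cv2.boxPoints(((cx,cy),s,a)).round(0).tolist()); return P
for n in("top","side"):
    J=cv2.imread(f"pics/{n}2.png"); h=cv2.cvtColor(J,cv2.COLOR_BGR2HSV)
    g=cv2.inRange(h,(60,80,40),(95,255,255)); 
    u,v=proj(n,(0.495,-0.305,0.02)).astype(int); w=np.zeros_like(g); w[v-25:v+25,u-30:u+30]=255
    rect(n,g&w,0.022,"tin")
    # heights of board regions by depth
    P=cloud(n,np.load(f"pics/{n}2.npy"))
    for nm,xy in [("right",(0.57,-.2)),("left",(.57,-.05))]:
        u,v=proj(n,(*xy,.03)).astype(int); print(nm,u,v,J[v,u],h[v,u],np.median(P[v-4:v+5,u-4:u+5].reshape(-1,3),0).round(4))
    # brown board mask
    print("counter",h[proj(n,(.4,-.1,0)).astype(int)[1],proj(n,(.4,-.1,0)).astype(int)[0]])
E
```

```text
Traceback (most recent call last):
ValueError: max() iterable argument is empty
```

```bash
cat >> h.py <<'E'
def rect(n,m,z,name):
    cs,_=cv2.findContours(m,cv2.RETR_EXTERNAL,cv2.CHAIN_APPROX_NONE); c=max(cs,key=cv2.contourArea)[:,0]
    P=np.array([ray(n,u,v,z)[:2] for u,v in c]); (cx,cy),s,a=cv2.minAreaRect((P*1000).astype(np.float32))
    print(name,n,round(cx,1),round(cy,1),np.round(s,1),round(a,1)); print(cv2.boxPoints(((cx,cy),s,a)).round(0).tolist()); return P
E
python3 - <<'E'
from h import *
for n in("top","side"):
    J=cv2.imread(f"pics/{n}2.png"); h=cv2.cvtColor(J,cv2.COLOR_BGR2HSV)
    u,v=proj(n,(0.485,-0.32,0.02)).astype(int); print(n,u,v,h[v,u])
    g=cv2.inRange(h,(55,60,20),(95,255,255)); w=np.zeros_like(g); w[v-25:v+25,u-30:u+30]=255
    if (g&w).any(): rect(n,g&w,0.022,"tin")
    P=cloud(n,np.load(f"pics/{n}2.npy"))
    for nm,xy in [("right",(0.57,-.2)),("left",(.57,-.05)),("counter",(.4,-.1))]:
        u,v=proj(n,(*xy,.03)).astype(int); print(nm,u,v,h[v,u],np.median(P[v-4:v+5,u-4:u+5].reshape(-1,3),0).round(4))
E
```

```text
top 409 252 [67 54 85]
tin top 487.9 -279.2 [20.9 47.4] 85.7
[[463.0, -288.0], [511.0, -291.0], [512.0, -271.0], [465.0, -267.0]]
right 363 232 [ 21  46 110] [ 0.5707 -0.1979  0.0371]
left 314 240 [ 19  44 122] [ 0.5726 -0.0496  0.0291]
counter 341 289 [ 20  14 160] [ 0.4134 -0.1025  0.001 ]
side 409 257 [20 73 80]
tin side 489.4 -305.5 [73.9 43.5] 90.0
[[468.0, -342.0], [511.0, -343.0], [511.0, -269.0], [468.0, -269.0]]
right 365 228 [ 21  50 137] [ 0.5683 -0.1981  0.035 ]
left 311 226 [ 21  47 147] [ 0.5732 -0.0497  0.0273]
counter 326 278 [ 22  21 185] [ 0.423  -0.0979 -0.0012]
```

```bash
python3 - <<'E'
from h import *
k=np.ones((3,3),np.uint8)
for n in("top","side"):
    J=cv2.imread(f"pics/{n}2.png"); h=cv2.cvtColor(cv2.GaussianBlur(J,(3,3),0),cv2.COLOR_BGR2HSV)
    P=cloud(n,cv2.medianBlur(np.load(f"pics/{n}2.npy"),5)); X,Y,Z=P[...,0],P[...,1],P[...,2]
    g=cv2.inRange(h,(40,35,20),(100,255,255))&(((X>.42)&(X<.56)&(Y<-.24)&(Y>-.37)&(Z>.012)&(Z<.032))*255).astype(np.uint8)
    g=cv2.morphologyEx(g,cv2.MORPH_CLOSE,np.ones((5,5),np.uint8)); rect(n,g,.022,"tin")
    # binder region: brown boards
    b=cv2.inRange(h,(10,32,70),(30,120,255))
    L=b&(((X>.42)&(X<.72)&(Y<.12)&(Y>-.135)&(Z>.022)&(Z<.034))*255).astype(np.uint8)
    Rr=b&(((X>.42)&(X<.72)&(Y<-.09)&(Y>-.29)&(Z>.03)&(Z<.044))*255).astype(np.uint8)
    L=cv2.morphologyEx(L,cv2.MORPH_OPEN,k); Rr=cv2.morphologyEx(cv2.morphologyEx(Rr,cv2.MORPH_CLOSE,np.ones((7,7),np.uint8)),cv2.MORPH_OPEN,np.ones((5,5),np.uint8))
    rect(n,L,.0285,"left"); rect(n,Rr,.036,"right")
    st=((X>.45)&(X<.66)&(Y<-.42)&(Y>-.53)&(Z>.03)&(Z<.07)).astype(np.uint8)*255; rect(n,st,.05,"stapler")
    cv2.imwrite(f"pics/mask_{n}.png",np.hstack([m[180:330,280:480] for m in (g,L,Rr,st)]))
E
python3 -c "
import cv2,numpy as np
a=np.vstack([cv2.imread('pics/mask_%s.png'%n) for n in('top','side')]);cv2.imwrite('pics/m.png',a)"
```

```text
tin top 487.5 -303.1 [55.2 79.7] 0.5
[[460.0, -264.0], [460.0, -343.0], [515.0, -343.0], [515.0, -263.0]]
left top 551.6 -48.5 [117.  202.3] 88.2
[[449.0, -104.0], [651.0, -110.0], [654.0, 7.0], [452.0, 13.0]]
right top 547.5 -189.6 [119.2 202.7] 88.1
[[444.0, -246.0], [647.0, -253.0], [651.0, -133.0], [448.0, -127.0]]
stapler top 503.1 -469.9 [ 24.  141.2] 67.9
[[433.0, -454.0], [564.0, -508.0], [573.0, -485.0], [442.0, -432.0]]
tin side 489.4 -304.1 [45.8 79.1] 3.2
[[464.0, -266.0], [469.0, -345.0], [514.0, -342.0], [510.0, -263.0]]
left side 548.2 -45.2 [129.7 200.5] 89.4
[[447.0, -109.0], [648.0, -111.0], [649.0, 19.0], [449.0, 21.0]]
right side 545.5 -196.8 [132.8 202. ] 89.0
[[443.0, -262.0], [645.0, -265.0], [648.0, -132.0], [446.0, -129.0]]Traceback (most recent call last):
  File "<stdin>", line 14, in <module>
  File "h.py", line 14, in rect
    cs,_=cv2.findContours(m,cv2.RETR_EXTERNAL,cv2.CHAIN_APPROX_NONE); c=max(cs,key=cv2.contourArea)[:,0]
                                                                        ~~~^^^^^^^^^^^^^^^^^^^^^^^^
ValueError: max() iterable argument is empty
[ WARN:0@0.011] global loadsave.cpp:275 findDecoder imread_('pics/mask_side.png'): can't open/read file: check file path/integrity
Traceback (most recent call last):
ValueError: all the input arrays must have same number of dimensions, but the array at index 0 has 3 dimension(s) and the array at index 1 has 2 dimension(s)
```

```bash
python3 - <<'E'
from h import *
f=lambda c:(c[0]/4+280-.375,c[1]/4+190-.375)
for nm,c,z in [("R far out",(376,72),.036),("R near out",(428,302),.036),("R far in",(232,90),.036),("L far out",(53,118),.0285),("L near out",(82,352),.0285),("L far in",(203,101),.0285),
 ("tab far tip",(439,226),.036),("tab near tip",(450,291),.036),("spine far",(216,104),.02),("spine near",(254,341),.02),
 ("tin far L",(444,226),.022),("tin far R",(542,208),.022),("tin near R",(559,278),.022),("tin near L",(447,294),.022),("ring1",(221,126),.054),("ring2",(235,206),.054),("ring3",(249,289),.054)]:
    print(nm,(ray("top",*f(c),z)[:2]*1000).round(0))
a=cv2.imread("pics/side2.png")[180:300,280:460]; cv2.imwrite("pics/sidec2.png",cv2.resize(a,(800,533),interpolation=cv2.INTER_CUBIC))
E
```

```text
R far out [ 648. -247.]
R near out [ 449. -243.]
R far in [ 652. -136.]
L far out [656.   2.]
L near out [457.  10.]
L far in [ 650. -113.]
tab far tip [ 509. -265.]
tab near tip [ 455. -261.]
spine far [ 651. -123.]
spine near [ 448. -115.]
tin far L [ 516. -271.]
tin far R [ 518. -346.]
tin near R [ 458. -345.]
tin near L [ 460. -261.]
ring1 [ 611. -120.]
ring2 [ 542. -118.]
ring3 [ 473. -116.]
```

View pics/sidec2.png

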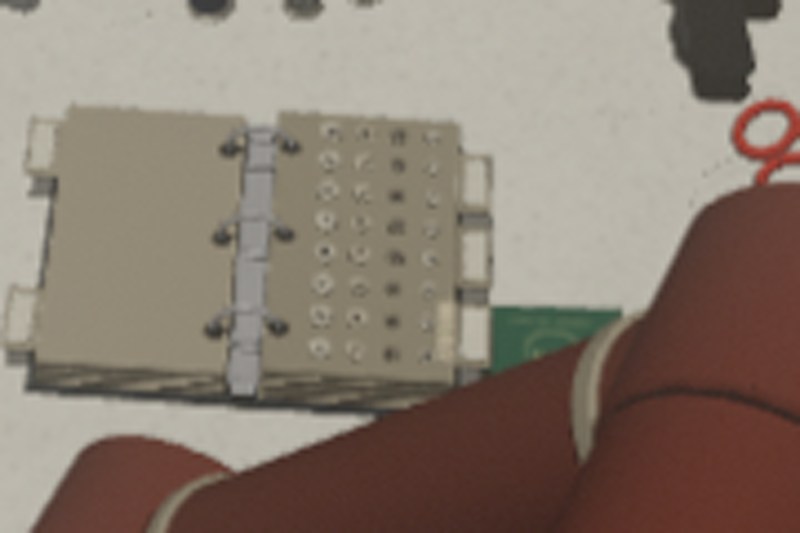

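The side view agrees: the near tab is at about (478,335) with the tin touching its end at (490,340). The tab's fitted tip is (0.481,-0.264), against (0.482,-0.263) measured, so the binder pose is origin (0.549,-0.119) with yaw about -1.7°. The tin covers x 0.459-0.518 and y -0.346 to -0.262. Before pushing toward the robot I'll check the look-alike tin and the stapler.

```bash
python3 - <<'E'
from h import *
for n in("top","side"):
    J=cv2.imread(f"pics/{n}0.png"); h=cv2.cvtColor(cv2.GaussianBlur(J,(3,3),0),cv2.COLOR_BGR2HSV)
    P=cloud(n,cv2.medianBlur(np.load(f"pics/{n}0.npy"),5)); X,Y,Z=P[...,0],P[...,1],P[...,2]
    for c in((.30,-.385),(.325,-.52)):
        g=cv2.inRange(h,(40,35,20),(100,255,255))&((np.hypot(X-c[0],Y-c[1])<.08)*255).astype(np.uint8)
        rect(n,cv2.morphologyEx(g,cv2.MORPH_CLOSE,np.ones((5,5),np.uint8)),.022,"tinB")
    print("counter edge", X[(abs(Y+.2)<.02)&(abs(Z)<.006)].min())
f=lambda c:(c[0]/4+280-.375,c[1]/4+190-.375)
for c in((672,290),(720,296),(690,130),(738,100)): print("stapler",ray("top",*f(c),.03)[:2].round(3))
E
```

```text
tinB top 304.3 -386.5 [57.1 84.3] 38.3
[[256.0, -371.0], [308.0, -437.0], [353.0, -402.0], [301.0, -336.0]]
tinB top 328.3 -520.8 [81.8 58.3] 72.3
[[288.0, -551.0], [344.0, -569.0], [368.0, -491.0], [313.0, -473.0]]
counter edge 0.23652337425973796
tinB side 300.2 -388.2 [57.7 85.5] 38.0
[[251.0, -372.0], [304.0, -440.0], [349.0, -404.0], [297.0, -337.0]]
tinB side 324.5 -522.8 [84.8 58. ] 70.6
[[283.0, -553.0], [338.0, -572.0], [366.0, -493.0], [311.0, -473.0]]
counter edge 0.23657458370080203
stapler [ 0.431 -0.421]
stapler [ 0.42  -0.454]
stapler [ 0.559 -0.47 ]
stapler [ 0.579 -0.513]
```

play_rows --steps '[[[40,-6,3,0,0,-6],[80,-12,6,0,0,-12],[120,-18,9,0,0,-18],[160,-24,12,0,0,-24],[200,-30,15,0,0,-30],[240,-36,18,0,0,-36],[280,-42,21,0,0,-42],[320,-48,24,0,0,-48],[360,-54,27,0,0,-54],[400,-60,30,0,0,-60],[440,-66,33,0,0,-66],[480,-71,36,0,0,-66]]]'

```text
time: 3.13
tool_pos: [0.1373, -0.5611, 0.1959]
tool_rot: [0.001, 0.707, 0.707, -0.0]
contact_force: [0.8, -0.1, -0.1]
gripper_width: -0.002
grasp_force: 0.0
```

```bash
python3 - <<'E'
from h import *
s=manip.state();print(s["tool_pos"],s["joint_pos"],s["time"]);r=q2R(s["tool_rot"]);print(r.round(3)); print(r.T@(np.array([.550,-.305,.15])-s["tool_pos"])*1000)
E
```

```text
[ 0.13727249 -0.56111755  0.19586131] [-1.46004219e+00 -3.59193568e-02  1.76180899e+00  7.69008186e-04
  1.41438535e+00 -1.46093423e+00] 3.1333
[[-0.001  1.     0.001]
 [ 1.     0.001 -0.001]
 [-0.001  0.001 -1.   ]]
[255.85481748 412.88401161  45.91904377]
```

play_rows --steps '[[[21,34,4,0,0,0],[42,68,8,0,0,0],[63,102,12,0,0,0],[84,136,16,0,0,0],[105,170,20,0,0,0],[126,204,24,0,0,0],[147,238,28,0,0,0],[168,272,32,0,0,0],[189,306,36,0,0,0],[210,340,40,0,0,0],[233,376,44,0,0,0],[256,413,46,0,0,0]]]'

```text
time: 4.13
tool_pos: [0.5474, -0.3075, 0.1498]
tool_rot: [0.0, 0.708, 0.706, 0.0]
contact_force: [-0.0, -1.1, -0.2]
gripper_width: 0.001
grasp_force: 0.0
```

play_rows --steps '[[[0,0,30,0,0,0],[0,0,60,0,0,0],[0,0,90,0,0,0],[0,0,115,0,0,0],[0,0,130,0,0,0],[0,0,141,0,0,0],[0,0,141,0,0,0]]]'

```text
time: 4.72
tool_pos: [0.5444, -0.3098, 0.0065]
tool_rot: [-0.002, 0.709, 0.706, -0.0]
contact_force: [-0.4, 1.1, 0.2]
gripper_width: 0.003
grasp_force: 0.0
```

```bash
python3 - <<'E'
from h import *
s=manip.state();print(s["tool_pos"],s["joint_pos"],s["time"],s["contact_force"])
E
```

```text
[ 0.54440913 -0.30981144  0.00649989] [-6.36185617e-01  2.89849800e-01  1.74910317e+00  1.93332949e-04
  1.10616942e+00 -6.31872633e-01] 4.7167 [-0.35645775  1.07129281  0.20777164]
```

play_rows --steps '[[[5,-3,-1,0,0,0],[5,-8,-2,0,0,0],[5,-15,-2,0,0,0],[5,-23,-2,0,0,0],[5,-31,-2,0,0,0],[5,-39,-2,0,0,0],[5,-47,-2,0,0,0],[5,-55,-2,0,0,0]]]'

```text
time: 5.38
tool_pos: [0.4899, -0.3072, 0.0113]
tool_rot: [0.001, 0.709, 0.705, 0.0]
contact_force: [1.3, -0.0, 2.4]
gripper_width: -0.002
grasp_force: 1.3
```

```bash
cat > tin.py <<'E'
from h import *
import sys
for n in("top","side"):
    J,D=vision.grab_frame(n); cv2.imwrite(f"pics/{n}_{sys.argv[1]}.png",J); h=cv2.cvtColor(cv2.GaussianBlur(J,(3,3),0),cv2.COLOR_BGR2HSV)
    P=cloud(n,cv2.medianBlur(D,5)); X,Y,Z=P[...,0],P[...,1],P[...,2]
    g=cv2.inRange(h,(40,35,20),(100,255,255))&(((X>.33)&(X<.54)&(Y<-.2)&(Y>-.38)&(Z<.04)&(Y-X>-.75))*255).astype(np.uint8)
    print(n,cv2.countNonZero(g))
    if g.any(): rect(n,cv2.morphologyEx(g,cv2.MORPH_CLOSE,np.ones((5,5),np.uint8)),.022,"tin")
s=manip.state();print(s["tool_pos"],s["time"],s["contact_force"])
E
python3 tin.py a
```

```text
top 130
tin top 440.1 -282.8 [66.3 40.1] 42.0
[[402.0, -290.0], [429.0, -320.0], [478.0, -276.0], [451.0, -246.0]]
side 302
tin side 443.6 -295.4 [70.5 54.9] 88.9
[[415.0, -330.0], [470.0, -331.0], [472.0, -261.0], [417.0, -260.0]]
[ 0.48815394 -0.30621129  0.00969561] 5.4833 [-0.45376953 -0.01755686 -0.76590805]
```

play_rows --steps '[[[0,-6,0,0,0,0],[0,-14,0,0,0,0],[0,-22,0,0,0,0],[0,-30,0,0,0,0],[0,-38,0,0,0,0],[0,-46,0,0,0,0],[0,-54,0,0,0,0],[0,-60,0,0,0,0],[0,-64,0,0,0,0],[0,-66,0,0,0,0]]]'

```text
time: 6.32
tool_pos: [0.4236, -0.3063, 0.0105]
tool_rot: [-0.0, 0.709, 0.705, 0.0]
contact_force: [0.6, -0.1, -0.6]
gripper_width: 0.004
grasp_force: 0.2
```

```bash
python3 tin.py b
```

```text
top 305
tin top 383.7 -302.2 [80.6 55.2] 84.7
[[353.0, -340.0], [408.0, -345.0], [415.0, -265.0], [360.0, -260.0]]
side 589
tin side 378.8 -302.2 [83.2 57.7] 86.9
[[348.0, -342.0], [405.0, -345.0], [410.0, -262.0], [352.0, -259.0]]
[ 0.42398506 -0.30633829  0.01051948] 6.4167 [0.49898791 0.81659869 0.78666382]
```

The tin slid straight and now covers x 0.352-0.412, which is 45 mm clear of the tab. I'll add a small extra push, then back off, lift and lean the tool over.

play_rows --steps '[[[0,-5,0,0,0,0],[0,-10,0,0,0,0],[0,-13,0,0,0,0],[0,-14,0,0,0,0],[0,-9,0,0,0,0],[0,6,0,0,0,0],[0,16,-20,0,0,0],[-20,26,-50,0,0,0],[-40,40,-80,0,0,0],[-60,50,-90,0,0,0],[-80,60,-90,0,0,0],[-80,60,-90,0,0,0]]]'

```text
time: 7.42
tool_pos: [0.4862, -0.3905, 0.1027]
tool_rot: [0.003, 0.71, 0.705, -0.0]
contact_force: [-0.9, 0.6, 0.1]
gripper_width: 0.001
grasp_force: 0.0
```

play_rows --steps '[[[0,0,0,0,7,0],[0,0,0,0,14,0],[0,0,0,0,21,0],[0,0,0,0,28,0],[0,0,0,0,35,0],[0,0,0,0,41,0],[0,0,0,0,45,0],[0,0,0,0,45,0],[0,0,0,0,45,0]]]'

```text
time: 8.17
tool_pos: [0.4833, -0.3861, 0.0987]
tool_rot: [-0.271, 0.656, 0.651, 0.271]
contact_force: [-0.2, 0.3, 0.2]
gripper_width: -0.001
grasp_force: 0.0
```

```bash
cat > plan.py <<'E'
from h import *
yaw=np.radians(-1.7); bx=np.array([np.cos(yaw),np.sin(yaw),0]); by=np.array([-bx[1],bx[0],0]); bz=np.array([0,0,1.])
O=np.array([.549,-.119,0]); W=.011
def rot(al):  # tool frame in world; al = angle of tool axis (pointing back) in (by,z) plane, deg
    a=np.radians(al); back=np.cos(a)*by+np.sin(a)*bz; z=-back; y=bx; return np.stack([np.cross(y,z),y,z],1)
def pose(th,al,rho,lead=0.,xb=-.064):   # finger tip touching underside of board at board angle th (deg)
    t=np.radians(th); e=-np.cos(t)*by+np.sin(t)*bz; n=-np.sin(t)*by-np.cos(t)*bz
    Rm=rot(al); tx=Rm[:,0]; h=O+xb*bx+.034*bz
    if th<180-al: d=.002+(.147-rho)*np.tan(np.radians(180-al-th)); p=h+rho*e+(d-lead)*n-W*tx
    else:
        k=np.clip((th-90)/40,0,1)
        d=.002+W*abs(n@tx); r=(1-k)*(rho-W*(e@tx))+k*.127; p=h+r*e+(d-lead)*n
    return p,Rm
def rows(p0,R0,poses):
    return [[*(R0.T@(p-p0)*1000).round(1).tolist(),*np.degrees(R.from_matrix(R0.T@Rm).as_rotvec()).round(1).tolist()] for p,Rm in poses]
E
python3 - <<'E'
from plan import *
s=manip.state();print(s["tool_pos"],s["joint_pos"],s["time"]);Rm=q2R(s["tool_rot"]);print(Rm.round(3))
p,Rt=pose(0,135,.138); print(p, pose(90,135,.138)[0],pose(180,100,.138)[0])
p=p-[0,0,.004]
print(rows(np.array(s["tool_pos"]),Rm,[(p-.05*by+[0,0,.03],Rt),(p-.05*by,Rt),(p,Rt)]))
E
python3 tin.py c
```

```text
[ 0.48328608 -0.38607411  0.09868259] [-0.97843511  0.53868343  1.39869941  0.42923114  1.86881727 -0.98690504] 8.1667
[[ 0.006  1.     0.003]
 [ 0.706 -0.006  0.708]
 [ 0.708 -0.002 -0.706]]
[ 0.48070348 -0.26281537  0.01522183] [ 0.48473809 -0.12687523  0.16422183] [0.48879578 0.00984274 0.03791013]
[[11.0, -4.4, 92.4, -1.0, -0.1, 0.9], [-10.2, -4.4, 113.6, -1.0, -0.1, 0.9], [25.1, -3.2, 149.0, -1.0, -0.1, 0.9]]
top 84
tin top 353.6 -326.2 [24.  55.6] 41.4
[[326.0, -313.0], [363.0, -355.0], [381.0, -339.0], [344.0, -297.0]]
side 608
tin side 364.5 -302.5 [82.6 59. ] 88.8
[[334.0, -343.0], [393.0, -344.0], [395.0, -262.0], [336.0, -261.0]]
[ 0.48402184 -0.38595893  0.10070327] 8.2667 [-0.00086168  0.25517202  0.02754666]
```

play_rows --steps '[[[4,-1.5,31,-0.3,0,0.3],[8,-3,62,-0.6,0,0.6],[11,-4.4,92,-1,-0.1,0.9],[0,-4.4,104,-1,-0.1,0.9],[-10.2,-4.4,113.6,-1,-0.1,0.9],[-10.2,-4.4,113.6,-1,-0.1,0.9],[-10.2,-4.4,113.6,-1,-0.1,0.9]]]'

```text
time: 8.85
tool_pos: [0.4801, -0.314, 0.0132]
tool_rot: [-0.265, 0.663, 0.644, 0.274]
contact_force: [-0.1, -0.5, 0.9]
gripper_width: -0.003
grasp_force: 0.0
```

```bash
python3 - <<'E'
from plan import *
I,_=vision.grab_frame("top"); J,_=vision.grab_frame("side")
a=cv2.resize(I[200:300,320:445],(400,320),interpolation=cv2.INTER_CUBIC);b=cv2.resize(J[190:290,320:445],(400,320),interpolation=cv2.INTER_CUBIC);cv2.imwrite("pics/d.png",np.hstack([a,b]))
s=manip.state();print(s["tool_pos"],s["joint_pos"],s["time"],s["contact_force"]);Rm=q2R(s["tool_rot"])
p,Rt=pose(0,135,.138); p=p-[0,0,.004]
print(rows(np.array(s["tool_pos"]),Rm,[(p-.05*by,Rt),(p,Rt)]))
E
```

```text
[ 0.48073267 -0.31512487  0.01430342] [-0.93010714  0.53406328  1.5696076   0.45817193  1.68427031 -1.00378995] 8.95 [ 0.28835061  0.12267186 -0.02228169]
[[-0.5, -1.6, 3.8, 0.1, 0.2, 0.1], [35.0, -1.6, 39.0, 0.1, 0.2, 0.1]]
```

View pics/d.png

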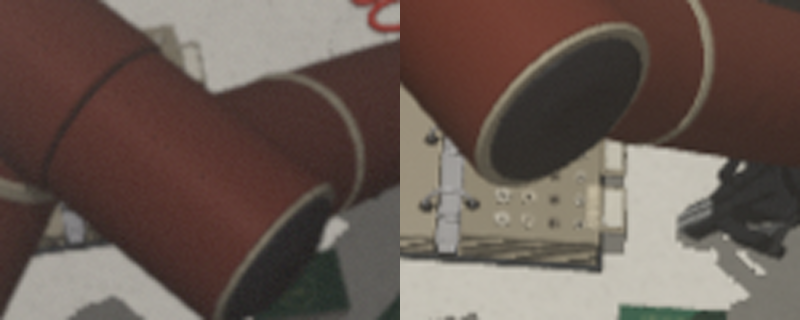

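Right half (side view): the fingertip at (680,215) lines up with the near tab at (615,220), and the tin is well clear at the bottom. I'll slide under the tab.

play_rows --steps '[[[6,-0.5,7,0,0,0],[12,-1,13,0,0,0],[18,-1,19,0,0,0],[24,-1,25,0,0,0],[29,-1,30,0,0,0],[33,-1,34,0,0,0],[34,-1,35,0,0,0],[34,-1,35,0,0,0]]]'

```text
time: 9.62
tool_pos: [0.4802, -0.264, 0.0121]
tool_rot: [-0.266, 0.663, 0.644, 0.274]
contact_force: [0.2, -0.3, -0.3]
gripper_width: 0.001
grasp_force: 0.0
```

```bash
python3 - <<'E'
from plan import *
from plan import *
J,D=vision.grab_frame("side"); cv2.imwrite("pics/e.png",cv2.resize(J[190:310,320:470],(750,600),interpolation=cv2.INTER_CUBIC))
q=[]
for i in range(4):
    vision.grab_frame("top"); s=manip.state(); q.append(np.r_[s["tool_pos"],s["contact_force"]])
print(np.mean(q,0).round(4),np.std(q,0).round(4),s["time"]);print(pose(0,135,.138)[0]-[0,0,.004])
prev=pose(0,135,.138); prev=(prev[0]-[0,0,.004],prev[1])
al=lambda t:135-35*np.clip((t-100)/70,0,1)
for c in range(3):
    ths=[36*c+3*(i+1) for i in range(12)]; P=[pose(t,al(t),.138) for t in ths]
    print(ths[-1],[ [float(x) for x in r] for r in rows(*prev,P)]); prev=P[-1]
E
```

```text
[ 0.4804 -0.265   0.0122 -0.5231  0.0766  0.3309] [0.000e+00 1.000e-04 0.000e+00 6.234e-01 2.424e-01 4.863e-01] 9.8667
[ 0.48070348 -0.26281537  0.01122183]
36 [[8.3, -0.0, -8.8, 0.0, 0.0, 0.0], [14.1, -0.0, -14.4, 0.0, 0.0, 0.0], [20.2, -0.0, -19.7, 0.0, 0.0, 0.0], [26.4, -0.0, -24.5, 0.0, 0.0, 0.0], [33.0, 0.0, -28.9, 0.0, 0.0, 0.0], [39.7, -0.0, -33.0, 0.0, 0.0, 0.0], [46.6, -0.0, -36.7, 0.0, 0.0, 0.0], [53.6, -0.0, -39.9, 0.0, 0.0, 0.0], [60.9, 0.0, -42.7, 0.0, 0.0, 0.0], [68.2, -0.0, -45.2, 0.0, 0.0, 0.0], [75.7, -0.0, -47.2, 0.0, 0.0, 0.0], [83.2, -0.0, -48.8, 0.0, 0.0, 0.0]]
72 [[7.6, 0.0, -1.2, 0.0, 0.0, 0.0], [15.3, 0.0, -1.9, 0.0, 0.0, 0.0], [23.0, -0.0, -2.2, 0.0, 0.0, 0.0], [30.2, 0.0, -2.2, 0.0, 0.0, 0.0], [37.4, -0.0, -1.7, 0.0, 0.0, 0.0], [44.6, -0.0, -0.8, 0.0, 0.0, 0.0], [51.7, -0.0, 0.4, 0.0, 0.0, 0.0], [58.8, -0.0, 1.9, 0.0, 0.0, 0.0], [65.7, 0.0, 3.9, 0.0, 0.0, 0.0], [72.6, -0.0, 6.2, 0.0, 0.0, 0.0], [79.3, -0.0, 8.9, 0.0, 0.0, 0.0], [85.8, 0.0, 11.9, 0.0, 0.0, 0.0]]
108 [[6.4, -0.0, 3.4, 0.0, 0.0, 0.0], [12.6, -0.0, 7.0, 0.0, 0.0, 0.0], [18.6, -0.0, 11.0, 0.0, 0.0, 0.0], [24.4, -0.0, 15.4, 0.0, 0.0, 0.0], [30.0, 0.0, 20.0, 0.0, 0.0, 0.0], [35.3, -0.0, 24.9, 0.0, 0.0, 0.0], [40.2, 0.0, 30.2, 0.0, 0.0, 0.0], [44.8, -0.0, 35.7, 0.0, 0.0, 0.0], [49.2, -0.0, 41.4, 0.0, 0.0, 0.0], [53.3, -0.0, 47.1, -0.0, -1.0, -0.0], [57.1, 0.0, 53.0, -0.0, -2.5, 0.0], [60.6, -0.0, 59.0, 0.0, -4.0, 0.0]]
```

View pics/e.png

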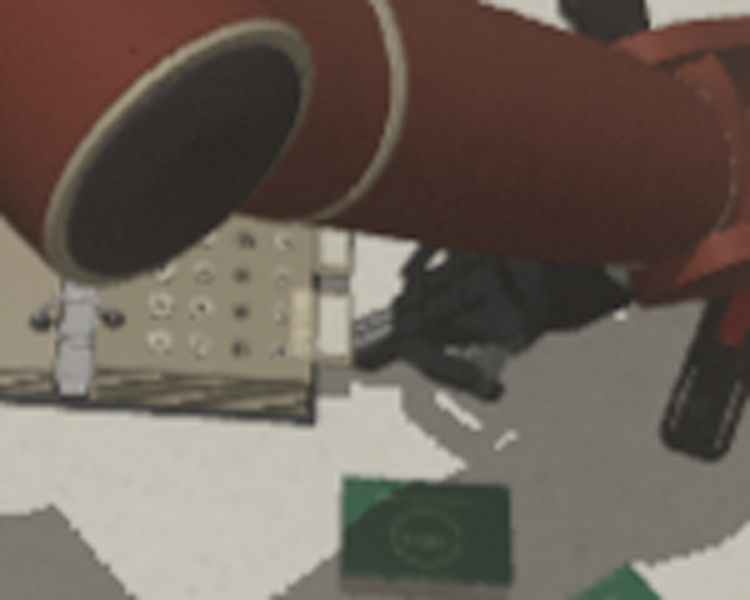

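Side view: the fingertip at (355,340) sits under the near tab at (335,330). There is no contact force, and the next tab at (335,248) is clear. Now the lift starts.

play_rows --steps '[[[5,0,-3,0,0,0],[9,0,-8,0,0,0],[15,0,-13,0,0,0],[21,0,-18.5,0,0,0],[27.5,0,-23.5,0,0,0],[34,0,-28,0,0,0],[40.5,0,-32,0,0,0],[47.5,0,-35.5,0,0,0],[54.5,0,-39,0,0,0],[61.5,0,-42,0,0,0],[69,0,-44,0,0,0],[76.5,0,-46,0,0,0]]]'

```text
time: 10.87
tool_pos: [0.4809, -0.2428, 0.0995]
tool_rot: [-0.265, 0.663, 0.644, 0.274]
contact_force: [0.3, -0.7, -0.9]
gripper_width: -0.002
grasp_force: 0.6
```

```bash
cat > look.py <<'E'
from plan import *
import sys
s=manip.state(); print(s["tool_pos"],s["contact_force"].round(1),s["time"],"J",s["joint_pos"].round(2))
J,D=vision.grab_frame("side"); I,D2=vision.grab_frame("top"); cv2.imwrite(f"pics/s_{sys.argv[1]}.png",J);cv2.imwrite(f"pics/t_{sys.argv[1]}.png",I)
for n,d in(("side",D),("top",D2)):
    P=cloud(n,cv2.medianBlur(d,3)).reshape(-1,3)-O; b=np.stack([P@bx,P@by,P[:,2]],1)
    # board body away from finger: bins of binder x in 0..0.1
    m=(b[:,0]>-.1)&(b[:,0]<.1)&(b[:,2]>.05)&(np.hypot(b[:,1],b[:,2]-.034)<.15)&(np.hypot(b[:,1],b[:,2]-.034)>.04)
    th=np.degrees(np.arctan2(b[m,2]-.034,-b[m,1])); h,e=np.histogram(th,np.arange(0,181,6)); print(n,m.sum(),[(int(a),int(c)) for a,c in zip(e,h) if c>8])
E
python3 look.py f
```

```text
[ 0.4808512  -0.24279683  0.0995203 ] [ 0.3 -0.7 -0.9] 10.8667 J [-0.86  0.31  1.7   0.5   1.74 -0.91]
side 784 [(24, 11), (30, 742), (36, 31)]
top 940 [(30, 527), (36, 407)]
```

The board is at about 35°, following the tip with very light force. Continuing.

play_rows --steps '[[[7.5,0,-1.6,0,0,0],[15,0,-2.8,0,0,0],[23,0,-3.5,0,0,0],[30.5,0,-3.8,0,0,0],[37.5,0,-3.8,0,0,0],[45,0,-3.3,0,0,0],[52,0,-2.4,0,0,0],[59,0,-1.2,0,0,0],[66,0,0.3,0,0,0],[73,0,2.3,0,0,0],[80,0,4.6,0,0,0],[87,0,7.3,0,0,0]]]'

```text
time: 11.97
tool_pos: [0.4827, -0.1756, 0.1553]
tool_rot: [-0.266, 0.663, 0.644, 0.274]
contact_force: [0.1, -1.2, -0.9]
gripper_width: -0.003
grasp_force: 0.5
```

```bash
python3 look.py g; python3 - <<'E'
from plan import *
al=lambda t:135-35*np.clip((t-100)/70,0,1)
prev=pose(69,135,.138)
for c in range(3):
    ths=[69+36*c+3*(i+1) for i in range(12)]; P=[pose(t,al(t),.138) for t in ths]
    print(ths[-1],prev[0],[ [float(x) for x in r] for r in rows(*prev,P)]); prev=P[-1]
E
```

```text
[ 0.4827305  -0.1755827   0.15530528] [ 0.1 -1.2 -0.9] 11.9667 J [-0.79  0.15  1.78  0.55  1.77 -0.81]
side 225 [(66, 204), (72, 12)]
top 634 [(66, 536), (72, 97)]
105 [ 0.48327489 -0.17617546  0.15433919] [[6.6, 0.0, 3.0, 0.0, 0.0, 0.0], [13.0, 0.0, 6.4, 0.0, 0.0, 0.0], [19.2, 0.0, 10.1, 0.0, 0.0, 0.0], [25.2, -0.0, 14.1, 0.0, 0.0, 0.0], [31.0, 0.0, 18.4, 0.0, 0.0, 0.0], [36.6, 0.0, 23.0, 0.0, 0.0, 0.0], [41.9, 0.0, 27.9, 0.0, 0.0, 0.0], [46.8, 0.0, 33.2, 0.0, 0.0, 0.0], [51.4, 0.0, 38.7, 0.0, 0.0, 0.0], [55.8, 0.0, 44.4, 0.0, 0.0, 0.0], [59.9, 0.0, 50.2, -0.0, -1.0, -0.0], [63.7, 0.0, 56.0, -0.0, -2.5, 0.0]]
141 [ 0.48578489 -0.09160466  0.15975991] [[3.7, -0.0, 5.9, 0.0, -1.5, 0.0], [7.2, -0.0, 11.9, 0.0, -3.0, -0.0], [10.3, -0.0, 18.1, 0.0, -4.5, 0.0], [13.1, -0.0, 24.4, 0.0, -6.0, 0.0], [15.6, -0.0, 30.9, -0.0, -7.5, 0.0], [17.7, -0.0, 37.5, 0.0, -9.0, 0.0], [19.5, -0.0, 44.2, 0.0, -10.5, 0.0], [21.0, 0.0, 50.9, 0.0, -12.0, 0.0], [22.1, -0.0, 57.8, 0.0, -13.5, 0.0], [22.9, -0.0, 64.6, -0.0, -15.0, 0.0], [23.3, -0.0, 71.6, 0.0, -16.5, 0.0], [23.3, -0.0, 78.5, 0.0, -18.0, 0.0]]
177 [ 0.4878674  -0.02143785  0.11761838] [[1.8, 0.0, 6.7, 0.0, -1.5, 0.0], [3.2, 0.0, 13.5, -0.0, -3.0, -0.0], [4.3, -0.0, 20.3, -0.0, -4.5, 0.0], [5.0, 0.0, 27.2, -0.0, -6.0, -0.0], [5.3, 0.0, 34.2, 0.0, -7.5, -0.0], [5.2, 0.0, 41.1, -0.0, -9.0, -0.0], [4.7, 0.0, 48.0, 0.0, -10.5, -0.0], [3.9, 0.0, 54.9, -0.0, -12.0, -0.0], [2.7, 0.0, 61.7, 0.0, -13.5, -0.0], [1.2, 0.0, 68.2, 0.0, -14.5, -0.0], [-0.4, 0.0, 74.1, 0.0, -14.5, -0.0], [-2.4, 0.0, 79.8, 0.0, -14.5, -0.0]]
```

play_rows --steps '[[[6.6,0,3,0,0,0],[13,0,6.4,0,0,0],[19,0,10,0,0,0],[25,0,14,0,0,0],[31,0,18.5,0,0,0],[36.5,0,23,0,0,0],[42,0,28,0,0,0],[47,0,33,0,0,0],[51.5,0,38.5,0,0,0],[56,0,44.5,0,0,0],[60,0,50,0,-1,0],[63.5,0,56,0,-2.5,0]]]'

```text
time: 13.07
tool_pos: [0.485, -0.0912, 0.1595]
tool_rot: [-0.251, 0.669, 0.65, 0.259]
contact_force: [-1.0, -0.9, 0.4]
gripper_width: 0.0
grasp_force: 0.4
```

```bash
python3 look.py h
```

```text
[ 0.48500212 -0.09118386  0.15954108] [-1.  -0.9  0.4] 13.0667 J [-0.66  0.02  1.9   0.58  1.69 -0.7 ]
side 111 [(96, 26), (102, 85)]
top 348 [(96, 62), (102, 286)]
```

The board is at about 104°. Continuing over the top.

play_rows --steps '[[[3.7,0,6,0,-1.5,0],[7,0,12,0,-3,0],[10.3,0,18,0,-4.5,0],[13,0,24.5,0,-6,0],[15.6,0,31,0,-7.5,0],[17.7,0,37.5,0,-9,0],[19.5,0,44,0,-10.5,0],[21,0,51,0,-12,0],[22,0,58,0,-13.5,0],[23,0,64.5,0,-15,0],[23.3,0,71.5,0,-16.5,0],[23.3,0,78.5,0,-18,0]]]'

```text
time: 14.17
tool_pos: [0.4873, -0.0211, 0.1174]
tool_rot: [-0.146, 0.701, 0.681, 0.151]
contact_force: [-0.2, -0.2, -0.5]
gripper_width: 0.002
grasp_force: 0.2
```

```bash
python3 look.py i
```

```text
[ 0.48727683 -0.02105773  0.11738381] [-0.2 -0.2 -0.5] 14.1667 J [-0.42 -0.11  2.02  0.39  1.42 -0.49]
side 538 [(132, 33), (138, 504)]
top 355 [(132, 18), (138, 335)]
```

play_rows --steps '[[[1.8,0,6.7,0,-1.5,0],[3.2,0,13.5,0,-3,0],[4.3,0,20,0,-4.5,0],[5,0,27,0,-6,0],[5.3,0,34,0,-7.5,0],[5.2,0,41,0,-9,0],[4.7,0,48,0,-10.5,0],[3.9,0,55,0,-12,0],[2.7,0,61.5,0,-13.5,0],[1.2,0,68,0,-14.5,0],[0,0,72,0,-14.5,0],[-0.4,0,74,0,-14.5,0]]]'

```text
time: 15.27
tool_pos: [0.4878, 0.009, 0.0493]
tool_rot: [-0.06, 0.715, 0.694, 0.062]
contact_force: [-0.1, 0.9, 0.1]
gripper_width: -0.002
grasp_force: 0.1
```

```bash
cat > flat.py <<'E'
from plan import *
import sys
s=manip.state(); print(s["tool_pos"],s["contact_force"].round(1),s["time"])
for n in("top","side"):
    I,d=vision.grab_frame(n); cv2.imwrite(f"pics/{n}_{sys.argv[1]}.png",I)
    P=cloud(n,cv2.medianBlur(d,5)).reshape(-1,3)-O; b=np.stack([P@bx,P@by,P[:,2]],1)
    for lo in np.arange(-.145,.145,.02):
        m=(abs(b[:,0])<.095)&(b[:,1]>lo)&(b[:,1]<lo+.02)&(b[:,2]<.055)&(b[:,2]>.005)
        if m.sum()>20: print(n,round(lo+.01,3),m.sum(),(np.median(b[m,2])*1000).round(1))
E
python3 flat.py j
```

```text
[0.487756   0.00898574 0.04929184] [-0.1  0.9  0.1] 15.2667
top -0.135 218 23.6
top -0.115 369 29.5
top -0.095 381 30.8
top -0.075 381 29.7
top -0.055 379 30.8
top -0.035 386 29.2
top -0.015 400 27.9
top 0.005 263 16.7
top 0.025 155 39.4
top 0.045 57 41.1
side -0.135 228 22.9
side -0.115 407 26.8
side -0.095 404 28.4
side -0.075 403 27.0
side -0.055 411 28.4
side -0.035 407 27.0
side -0.015 404 25.7
side 0.005 423 13.6
side 0.025 410 36.7
side 0.045 410 38.3
side 0.065 333 40.5
side 0.085 253 42.5
side 0.105 144 44.3
side 0.125 89 42.9
side 0.145 66 44.7
```

The board is about 5° from flat. Pressing down gently.

play_rows --steps '[[[-0.5,0,3,0,0,0],[-1,0,6,0,0,0],[-1.5,0,8.5,0,0,0],[-2,0,10,0,0,0],[-2,0,11,0,0,0],[-2,0,11.5,0,0,0],[-2,0,11.5,0,0,0]]]'

```text
time: 15.95
tool_pos: [0.4882, 0.0085, 0.0385]
tool_rot: [-0.06, 0.715, 0.694, 0.062]
contact_force: [-0.8, -0.4, 0.4]
gripper_width: 0.001
grasp_force: 0.0
```

```bash
python3 flat.py k | grep -v top
```

```text
[0.48822242 0.00851478 0.03847813] [-0.8 -0.4  0.4] 15.95
side -0.135 231 22.5
side -0.115 399 27.0
side -0.095 412 28.4
side -0.075 403 27.4
side -0.055 406 28.4
side -0.035 403 27.5
side -0.015 407 25.5
side 0.005 415 14.1
side 0.025 407 34.3
side 0.045 402 34.5
side 0.065 324 34.4
side 0.085 236 34.9
side 0.105 128 35.4
side 0.125 85 34.9
side 0.145 73 34.3
```

play_rows --steps '[[[0,0,0.5,0,0,0],[0,0,1,0,0,0],[0,0,1.3,0,0,0],[0,0,1.3,0,0,0]]]'

```text
time: 16.38
tool_pos: [0.4884, 0.0088, 0.0374]
tool_rot: [-0.06, 0.715, 0.694, 0.062]
contact_force: [-0.3, -1.1, -0.5]
gripper_width: -0.005
grasp_force: 0.1
```

play_rows --steps '[[[0,0,0.5,0,0,0],[0,0,1,0,0,0],[0,0,1.3,0,0,0],[0,0,1.3,0,0,0]]]'

```text
time: 16.72
tool_pos: [0.4886, 0.0088, 0.037]
tool_rot: [-0.06, 0.715, 0.694, 0.062]
contact_force: [-3.4, -1.3, 6.8]
gripper_width: -0.0
grasp_force: 3.4
```

It is firmly against the stop (6.8 N). I'll lift off and clear the view for a last check.

play_rows --steps '[[[0,0,-4,0,0,0],[0,0,-12,0,0,0],[0,0,-30,0,0,0],[0,0,-60,0,0,0],[0,0,-95,0,0,0],[0,0,-130,0,0,0],[0,0,-165,0,0,0],[-38,0,-185,0,0,0],[-78,-5,-190,0,0,0],[-118,-15,-190,0,0,0],[-158,-25,-190,0,0,0],[-198,-35,-190,0,0,0]]]'

```text
time: 17.72
tool_pos: [0.4458, -0.2194, 0.1898]
tool_rot: [-0.059, 0.715, 0.694, 0.063]
contact_force: [1.2, 1.0, 0.8]
gripper_width: -0.001
grasp_force: 0.0
```

play_rows --steps '[[[-38,-10,0,0,0,0],[-76,-20,0,0,0,0],[-114,-30,0,0,0,0],[-152,-40,0,0,0,0],[-190,-50,0,0,0,0],[-228,-70,0,0,0,0],[-266,-95,0,0,0,0],[-300,-120,0,0,0,0],[-335,-140,0,0,0,0],[-370,-160,0,0,0,0],[-405,-180,0,0,0,0],[-440,-200,0,0,0,0]]]'

```text
time: 18.72
tool_pos: [0.2325, -0.6464, 0.1132]
tool_rot: [-0.06, 0.715, 0.694, 0.062]
contact_force: [0.4, -0.6, 0.8]
gripper_width: 0.002
grasp_force: 0.0
```

```bash
python3 flat.py l; python3 tin.py m; python3 -c "
import cv2,numpy as np
a=cv2.imread('pics/top_l.png')[150:340,230:500];b=cv2.imread('pics/side_l.png')[150:340,230:500]
cv2.imwrite('pics/fin.png',np.vstack([cv2.resize(a,(426,300)),cv2.resize(b,(426,300))]))"
```

```text
[ 0.23247553 -0.64635592  0.11319554] [ 0.4 -0.6  0.8] 18.7167
top 0.005 73 37.2
top 0.025 272 37.0
top 0.045 325 37.0
top 0.065 373 37.3
top 0.085 387 36.5
top 0.105 385 36.6
top 0.125 333 34.6
top 0.145 124 29.5
side 0.025 55 34.9
side 0.045 33 35.6
side 0.145 39 25.4
top 0
side 648
tin side 364.5 -302.5 [82.6 59. ] 88.8
[[334.0, -343.0], [393.0, -344.0], [395.0, -262.0], [336.0, -261.0]]
[ 0.2330198  -0.6451813   0.11261219] 18.9167 [ 1.01098735 -0.39683623  0.36251178]
```

View pics/fin.png

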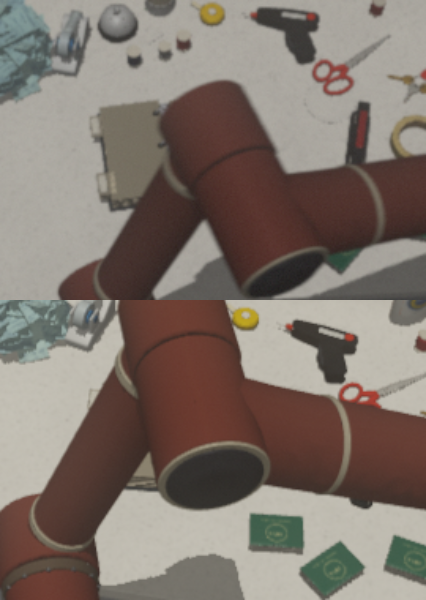

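The top view shows the turned board flat on the left pile at about (130,150), its upper face level at 36-37 mm. The side view shows the tin clear at (275,533) and its look-alikes and the bystanders in view where they were. Handing in.

```bash
python3 -c "
from plant import order
print(order.job_done())"
```

```text
the job is handed in; nothing more can be done
None
```

The tin was slid about 60 mm clear of the tab, the top board was turned over the rings and pressed flat on the left-hand pile, and the job was handed in at about 19 s of the 51 s allowed; no verdict came back.

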